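Unlock the die set's two-dial combination lock and raise its shackle

TASK

The die set on the bench is held shut by a worn combination lock, whose dials catch a little before or after their numbers. Turn the left dial to 3 until the sprung bolt is felt to drop in and catch it, next the right dial to 6 in the same way, stopping each as soon as it catches and forcing nothing; then pull the freed shackle fully up, let go and leave it up. Leave the other things on the bench and on the die set where they are.

Things in the scene. Friction and masses are not known exactly. Their poses are not given: they have to be found in the camera images.
- lock: fixed grey lock case, 105 mm deep (x -45 to +60 mm), 230 mm wide (y), 50 mm high, with a blue die set fixed behind it (x 77 to 213, y within 105 mm; upper plate x 113 to 213, top at 115 mm). Origin on the bench midway between the dials' axes; x from the front to the die set, y to the left seen from the front. Left dial's axis at (0, +70) mm, right one's at (0, -70)
- dial_a (a joint): left dial's angle, rad, growing anticlockwise from above. Black disc 68 mm across, top 58 mm above the bench, white numbers 0 to 7 every 45 degrees; number n is at the orange index mark on the case (front, -x side) at n x 0.785 rad, or that less 6.283. 3 is at 2.356; it starts 0.5 to 1.3 rad below that: turn anticlockwise
- dial_b (a joint): right dial's angle, rad, a dial of the same kind; 6 is at -1.571; it starts 0.5 to 1.3 rad above that: turn clockwise. It catches only after the left dial has caught
- dial_a_grip (a point): grip point of the left dial, on its axis, 82 mm above the bench: an aluminium wing on the disc, 38 mm long, 12 mm wide, from 58 to 92 mm above the bench. The point's x axis runs along the wing and turns with the dial (parallel to the lock's x at joint value 0); the wing's end next to number 0 (-x) is orange
- dial_b_grip (a point): the same point and axes on the right dial
- bolt (a joint): travel in m of the hidden sprung bolt, shown by an orange tell-tale, 14 mm long, in the black slot between the dials, that moves left (lock's +y) past a red, then a green mark. About 0: locked; jumps to 0.008 when the left dial catches and to 0.016 when the right one has too: unlocked. Its spring (6 N, falling to 3 N) needs no help
- bolt_bar: hidden steel bolt with a tooth for each dial's gate and a keeper over the shackle's foot. Origin as the lock's, moved by the bolt's travel. Turning a caught dial on, or pulling the locked shackle, loads it: over 14 N is forcing it (a caught dial's tooth sits up to 24 mm from the dial's axis, so stay below 0.2 N m)
- bolt_mid (a point): point of the bolt by the tell-tale. The gates are worn: each lies up to 0.24 rad to either side of its number's mark, different each time, and is 0.08 rad wide, so it must be felt for by turning slowly past the mark. Turning takes 0.05 to 0.1 N m; once the bolt drops in, the dial has 0.04 rad of play about the gate and then the torque rises steeply
- shackle (a joint): height in m by which the shackle is raised: 0 (down, locked) to 0.030 (fully up at its stop, its left leg clear of the brass strap of the die set). It slides straight up with about 4 N of friction and 1 N of weight, and stays where it is left
- shackle_grip (a point): middle of the shackle's top bar, a steel bar 10 mm thick and 40 mm long along the lock's y axis at lock x = 42 mm, centre 92 mm above the bench when down; the brass strap below it tops out at 55 mm
- pulley: steel grooved wheel, 60 mm across, 32 mm high, standing on the die set's upper plate (bystander; origin under its centre)
- bushing: brass ring, 40 mm across, 22 mm high, in front of the lock (bystander; origin under its centre)
- parallel: steel bar 20 x 90 x 16 mm lying in front of the lock (bystander; origin under its centre)
- wrench: steel wrench lying on the bench (bystander)
- oil_can: yellow plastic bottle, 60 mm across, 150 mm tall (bystander; origin under its centre)
- die_block: red-painted steel block 70 x 110 x 30 mm (bystander; origin under its centre)
- punch: small steel punch standing on the bench, 60 mm tall with a 26 mm head (bystander; origin under its centre)

How it is judged:
On the way, in this order (a step that is already met when the one before it is completed fails the run):
1. the left dial is at 3 and has caught: the bolt has dropped in by its first step (value of joint bolt above 0.006 m and value of joint dial_a between 2.00619 and 2.70619 rad), for 0.1 s.
2. the right dial is at 6 and has caught: the bolt is fully back (value of joint bolt above 0.013 m and value of joint dial_b between -1.9208 and -1.2208 rad), for 0.1 s.
3. the shackle is pulled fully up (value of joint shackle above 0.026 m), for 0.1 s.
At the end, for the whole second after the job is handed in: the shackle stands at rest, raised by more than 26 of its 30 mm; the bolt is back by more than 13 of its 16 mm; the left dial is within 0.35 rad of 3 and the right dial within 0.35 rad of 6; the robot has let go (all of step 2 and value of joint shackle above 0.026 m and value of joint dial_a between 2.00619 and 2.70619 rad and velocity of joint shackle between -0.01 and 0.01 m/s); the robot touches nothing.
It fails at once if the lock is forced: over 14 N on the bolt (contact force between bolt_bar and anything else above 14 N).
It fails at once if another thing on the bench or die set is moved by more than 15 mm (distance of any of pulley, bushing, parallel, wrench, oil_can, die_block, punch from where it was at the start of the episode above 0.015 m).
It also fails if it takes over 67 s, if anything falls off the work surface, if the arm or the gripper's body presses on something with over 40 N, if the wrist force passes 120 N, or if a joint passes its speed limit or range.

ROBOT

A 6-joint arm with a two-finger parallel gripper is mounted at the origin on the work surface. World frame = base frame: x ahead of the robot, y to its left, z up, the work surface at z = 0. Lengths are in m, angles in rad, forces in N, time in s.
With the tool pointing down it reaches from about 0.35 to 0.95 m from the base axis. Payload 17.4 kg.
Tool frame: the origin (TCP) lies midway between the tips of the shut fingers; the grasp point (between the pads) lies 19 mm behind it; x points along the fingers, z is the direction in which the jaws open and shut, and the axes are right-handed (so a half turn about x gives the same grasp; the last joint's range is limited). The gripper opens to 93 mm and grips with 3 to 60 N. Pads are 15 mm wide; open, the fingers measure 128 mm over their backs; the gripper's body (75 mm by 188 mm) begins 65 mm behind the grasp point.
Start: joints at [1.224, 0.116, 1.442, -0, 1.584, -0.038], TCP at [0.205, 0.643, 0.219] pointing down, gripper open.
Joint ranges: [-2.83, 2.83], [-0.83, 2.19], [0.07, 2.5], [-1.14, 4.28], [0.01, 3], [-2.97, 2.97]. Speed limits (rad/s): [1.89, 1.89, 2.22, 3.14, 3.14, 3.14].

INTERFACE

Orientations are given as a unit quaternion [x, y, z, w].
In Python, from station import r gives the robot as it stands.
- The arm moves only by the tool step_arm, never from a script. Its argument "targets" is a list of rows, each a list of 6 numbers: the shift along the tool's x, y, z in units of 50 mm (1.0 is 50 mm), then the turn, a rotation vector about the tool's x, y, z in units of 8 degrees (1.0 is 8 degrees). A call has 1 to 5 rows; each row shifts and turns the pose as measured when the row begins, along the tool's axes as they then stand; what a row does not reach is not made up. A row lasts 1/8 s, in which the tool goes at most 62.5 mm and 10.7 degrees, less where a joint would pass 70% of its speed; a pose out of reach is approached as far as the arm can. A call is refused whole if a number of a shift passes 1 or a number of a turn 1, either way. A call with a gripper value outside its range is refused whole. "claw" is the opening, from -1 (shut) to 1 (fully open), set as the call begins (left out, the last holds). The fingers move at their own pace and stop on an object; "newtons" is the grip in N (left out, the last holds). Time passes only in rows, so rows that do not move let the fingers close. It gives the time, the measured TCP pose, the force and the opening at its end, in the units of the state.
- r.state(): the state, without advancing time (a new reading comes with each control period).
- r.camera(name): name is "scene" or "top" or "wrist"; returns the picture (400x640x3 uint8, red, green, blue); there is no depth.
- r.calibration(name): a dict with "vfov" (degrees; the focal length in pixels is half the picture's height over the tangent of half this angle, whatever the lens; pixels are square), "cx", "cy" (the principal point, pixels), "dist" ([k1, k2, p1, p2, k3] as OpenCV has them; the pictures are not rectified), "pose" (4x4, takes a point from camera to world coordinates); the wrist camera has in their place "hand_eye" (4x4, takes a point from camera to tool coordinates, whose origin is the TCP and whose axes are the tool frame's). Camera axes: x right, y down, z forward; pixel columns grow to the right and rows downward; lengths in m; the calibration is good to about 2 mm. A picture is of the moment at which its call begins: read the wrist's pose just before it. calibration takes no time and is no camera call.
- r.close_job(): hands the job in, once; it reports no verdict.
Trained networks look in the newest picture that a camera, given by its name, has taken for a name from the list of things; names that differ only in an ending like _2 or _b are one class to them, and where a whole thing is asked for, a point or a joint stands for the part that bears it (a point fixed in the world has none). Each returns a list of dicts, best first, with "p" (0 to 1); they miss things now and then, are a little off and sometimes report something else, mostly with a low value. They report only what shows in the picture. A call takes as long as a camera call.
- r.outline_of(camera, target): "mask" (400x640 bool, what is visible of it) and "box" ([left, top, right, bottom] in pixels, round what is visible of it).
The state is a dict: "time": time; "joints": joint angles; "joint_vel": joint speeds; "joint_efforts": joint torques, N m; "tool_pos": TCP position; "eef_rot": TCP orientation; "ft_force": force on the tool from outside, world axes, zero at the start; "ft_torque": the same for the moment, N m; "gripper_width": finger opening in m.
Only numpy, scipy, OpenCV 4.12 (cv2) and the standard library are available. Lean on these libraries where they do the work, as an engineer would, in place of code of your own. Each camera call takes 0.05 s, during which the arm holds its last target.

## Working session

There is one attempt and no reset: what is moved stays moved. The work goes in short steps, Python scripts to look and compute and a tool call to move; the robot and the scene stay as the last step left them, time stands still between calls to the robot, and variables do not carry over. Pictures are saved under pics/ and viewed, and the job is handed in when it is done.

Besides the shell and the picture viewer there is one more tool, called in YAML: its name, and indented under it one key for each argument. step_arm: Moves the arm, as the interface text tells. Its arguments: {"type":"object","properties":{"targets":{"type":"array"},"claw":{"type":"number"},"newtons":{"type":"number"}},"required":["targets"]}

```bash
ls; mkdir -p pics; python3 - <<'E'
from station import r
import cv2,json
s=r.state();print(s)
for c in("scene","top","wrist"):
    im=r.camera(c);cv2.imwrite(f"pics/{c}0.png",im[:,:,::-1])
    k=r.calibration(c);print(c,{a:(b.tolist() if hasattr(b,'tolist') else b) for a,b in k.items()})
E
```

```text
pics
{'time': 0.0, 'joints': array([ 1.22415002e+00,  1.16471963e-01,  1.44222982e+00, -3.13921247e-05,
        1.58399083e+00, -3.77971484e-02]), 'joint_vel': array([-0.00087137,  0.00155811,  0.00069788,  0.00065847,  0.000851  ,
       -0.00241571]), 'joint_efforts': array([-7.02651450e-04, -7.21244860e+01, -6.22615314e+01,  7.79164676e-02,
        2.37191026e-02, -5.09438678e-05]), 'tool_pos': array([0.20512555, 0.64287723, 0.21793664]), 'eef_rot': array([-0.41737074,  0.57127213,  0.41691755,  0.57063962]), 'ft_force': array([-0.01450881,  0.13397413, -0.24242572]), 'ft_torque': array([0.00829413, 0.02986739, 0.02013261]), 'gripper_width': 0.09310329304299417}
scene {'vfov': 50.69327133976898, 'cx': 320.6455911483997, 'cy': 203.32450214488347, 'dist': [0.006390109888842535, 0.0, 0.0, 0.0, 0.0], 'pose': [[-0.5792854100796417, 0.5950884189341122, -0.5570441520376636, 1.1196331259152519], [0.8150820429575967, 0.4158916149922507, -0.40333042016094917, 0.47441505343023316], [-0.008347270028677783, -0.6876801133009707, -0.7259658289846929, 0.9106687236928721], [0.0, 0.0, 0.0, 1.0]]}
t
[... 175 characters left out ...]
8844227445779, 0.1484731205236556, 0.27692564971404715], [-0.9999680153893487, 0.00798839346405984, -0.0003921328229354622, 0.0010965692711884425], [-0.0007982876653319739, -0.1484714922905611, -0.9889163658843033, 1.7075898078206002], [0.0, 0.0, 0.0, 1.0]]}
wrist {'vfov': 66.26963014623118, 'cx': 319.54014595854363, 'cy': 199.20578704604443, 'dist': [0.00555181160145547, 0.0, 0.0, 0.0, 0.0], 'hand_eye': [[0.0006584723868670849, -0.28216816121212074, 0.9593647352348774, -0.16678782768301398], [0.0011292876142173667, -0.959364121661817, -0.2821687558492879, 0.07806140929709614], [0.9999991455614351, 0.0012691990471809728, -0.00031306577348197943, 0.0005031758094306005], [0.0, 0.0, 0.0, 1.0]]}
```

View pics/scene0.png

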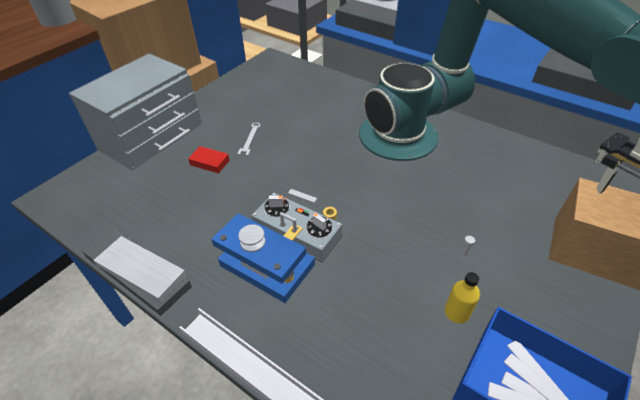

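View pics/top0.png

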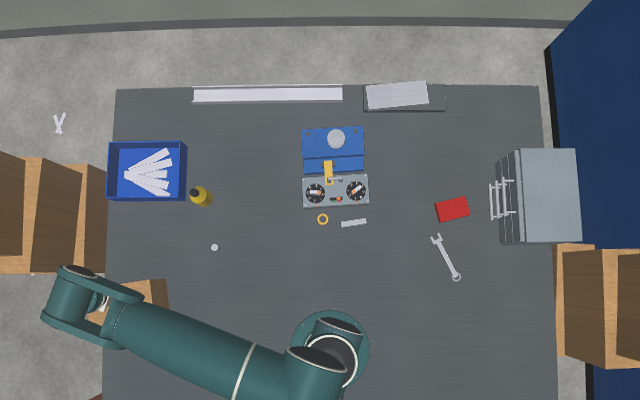

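View pics/wrist0.png

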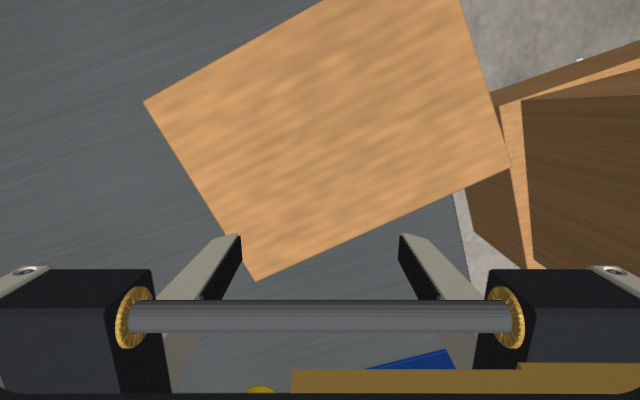

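The lock sits around pixel (335,190) in the top view; the top view shows the shackle and the strap behind the dials. Next I'll write helpers and make a rough fix of the lock.

```bash
cat > h.py <<'E'
from station import r
import numpy as np,cv2
from scipy.spatial.transform import Rotation as R
def K(c):
    k=r.calibration(c);f=200/np.tan(np.radians(k['vfov'])/2)
    return np.array([[f,0,k['cx']],[0,f,k['cy']],[0,0,1.]]),np.array(k['dist'],float),k
def T(s=None):
    s=s or r.state();M=np.eye(4);M[:3,:3]=R.from_quat(s['eef_rot']).as_matrix();M[:3,3]=s['tool_pos'];return M
def campose(c,s=None):
    k=r.calibration(c)
    return np.array(k['pose']) if c!='wrist' else T(s)@np.array(k['hand_eye'])
def unproj(c,uv,z,P=None):
    A,d,_=K(c);P=campose(c) if P is None else P
    n=cv2.undistortPoints(np.array(uv,float).reshape(-1,1,2),A,d).reshape(-1,2)
    D=np.c_[n,np.ones(len(n))]@P[:3,:3].T
    return P[:3,3]+D*((z-P[2,3])/D[:,2:3])
def proj(c,X,P=None):
    A,d,_=K(c);P=campose(c) if P is None else P
    I=np.linalg.inv(P);rv=cv2.Rodrigues(I[:3,:3])[0]
    return cv2.projectPoints(np.array(X,float).reshape(-1,1,3),rv,I[:3,3],A,d)[0].reshape(-1,2)
def tool_delta(pos,quat=None,s=None):
    M=T(s);d=M[:3,:3].T@(np.array(pos)-M[:3,3])/0.05
    w=np.zeros(3)
    if quat is not None: w=np.degrees((R.from_matrix(M[:3,:3]).inv()*R.from_quat(quat)).as_rotvec())/8
    return d,w
def save(im,n,f=1):
    if f!=1: im=cv2.resize(im,None,fx=f,fy=f,interpolation=cv2.INTER_CUBIC)
    cv2.imwrite(f"pics/{n}.png",im[:,:,::-1])
E
python3 - <<'E'
from h import *
im=cv2.imread('pics/top0.png')[:,:,::-1]
save(im[110:250,270:410],'topz',4)
print(T())
r.camera('top')
for t in('lock','dial_a','dial_b','shackle','bushing','parallel'):
    o=r.outline_of('top',t)
    for q in o[:2]:print(t,q['p'],q['box'])
print(unproj('top',[[304,178],[368,176],[369,206],[303,208]],0.05))
E
```

```text
[[-3.07086900e-04 -9.52713326e-01  3.03870407e-01  2.05080780e-01]
 [-8.50656743e-04  3.03870560e-01  9.52712947e-01  6.42917415e-01]
 [-9.99999591e-01  3.40762546e-05 -9.03746683e-04  2.18081562e-01]
 [ 0.00000000e+00  0.00000000e+00  0.00000000e+00  1.00000000e+00]]
lock 0.95 [299.9, 124.5, 371.0, 206.4]
lock 0.49 [316.5, 216.5, 327.5, 225.4]
dial_a 0.65 [306.2, 181.6, 323.0, 198.9]
dial_a 0.53 [346.8, 180.2, 364.4, 202.5]
dial_b 0.65 [306.2, 181.6, 323.0, 198.9]
dial_b 0.53 [346.8, 180.2, 364.4, 202.5]
bushing 0.63 [313.6, 215.4, 326.7, 226.3]
[[ 0.58910814  0.08166653  0.05      ]
 [ 0.59439786 -0.14030321  0.05      ]
 [ 0.48948277 -0.14159585  0.05      ]
 [ 0.48440717  0.08517419  0.05      ]]
```

View pics/topz.png

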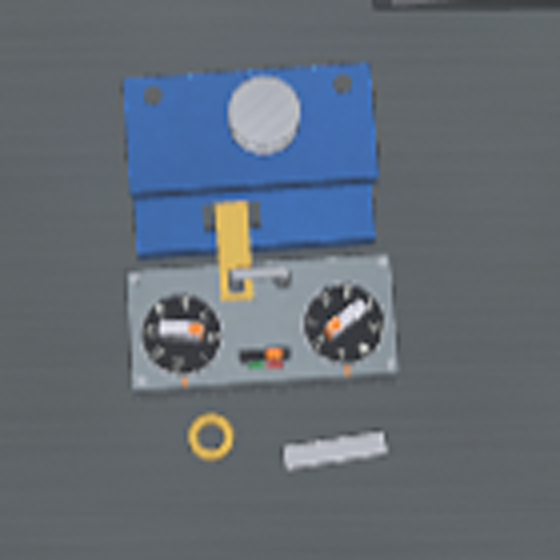

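Zoomed view: the left dial's orange end points to the right (about 1.57 rad). The right dial's points to the lower left (about -0.9). Both are consistent with the given start ranges. I'll move the wrist camera over the lock.

step_arm:
  targets:
    - [-0.4,-0.8,-0.93,0,0,0]
    - [-0.4,-0.8,-0.93,0,0,0]
    - [-0.4,-0.8,-0.93,0,0,0]
    - [-0.4,-0.8,-0.93,0,0,0]
    - [0,-0.8,-0.93,0,0,0]

```text
time: 1.12
tool_pos: [0.3226, 0.3645, 0.2967]
eef_rot: [-0.419, 0.57, 0.418, 0.569]
ft_force: [0.6, 0.5, -0.1]
gripper_width: 0.0929
```

step_arm:
  targets:
    - [0,-0.8,-0.93,0,0,0]
    - [0,-0.8,-0.93,0,0,0]
    - [0,-0.8,-0.93,0,0,0]
    - [0,-0.8,-0.93,0,0,0]
    - [0,-0.8,-0.93,0,0,0]

```text
time: 1.75
tool_pos: [0.4443, 0.0762, 0.2993]
eef_rot: [-0.42, 0.568, 0.418, 0.571]
ft_force: [0.6, 0.7, -0.4]
gripper_width: 0.0931
```

step_arm:
  targets:
    - [0,-0.8,-0.93,0,0,0]
    - [0,-0.8,-0.93,0,0,0]
    - [0,-0.8,-0.93,0,0,0]
    - [0,-0.3,-0.3,1,0,0]
    - [0,0,0,1,0,0]

```text
time: 2.38
tool_pos: [0.528, -0.1202, 0.3]
eef_rot: [-0.333, 0.622, 0.331, 0.626]
ft_force: [0.5, -0.1, -0.6]
gripper_width: 0.0927
```

step_arm:
  targets:
    - [0,0,0,1,0,0]
    - [0,0,0,1,0,0]
    - [0,0,0,1,0,0]
    - [0,0,0,1,0,0]
    - [0,0,0,1,0,0]

```text
time: 3.0
tool_pos: [0.5279, -0.1211, 0.3001]
eef_rot: [-0.09, 0.699, 0.089, 0.704]
ft_force: [-0.5, -0.1, 0.2]
gripper_width: 0.0931
```

step_arm:
  targets:
    - [0,0,0,1,0,0]
    - [0,0,0,1,0,0]
    - [0,0,0,0,0,0]

```text
time: 3.38
tool_pos: [0.5278, -0.121, 0.3004]
eef_rot: [0.012, 0.704, -0.012, 0.71]
ft_force: [0.8, -0.2, 0.3]
gripper_width: 0.093
```

```bash
python3 - <<'E'
from h import *
s=r.state();im=r.camera('wrist');np.save('w1.npy',T(s));save(im,'w1')
print(s['time'],s['tool_pos'],T(s)[:3,:3].round(3))
for t in('lock','dial_a','dial_a_grip','shackle','shackle_grip'):
    for q in r.outline_of('wrist',t)[:2]:print(t,q['p'],q['box'])
E
```

```text
3.375 [ 0.5278005  -0.12104331  0.30038912] [[ 0.007  0.035  0.999]
 [-0.001  0.999 -0.035]
 [-1.    -0.001  0.007]]
lock 0.93 [277.0, 1.9, 531.8, 184.3]
lock 0.66 [243.1, 47.6, 271.9, 80.2]
dial_a 0.86 [290.8, 1.9, 347.4, 64.2]
dial_a 0.67 [274.3, 334.4, 322.1, 373.3]
dial_a_grip 0.96 [293.3, 0.8, 347.0, 65.8]
shackle 0.93 [354.5, 69.9, 366.1, 113.4]
shackle_grip 0.84 [352.5, 66.1, 365.6, 110.8]
```

View pics/w1.png

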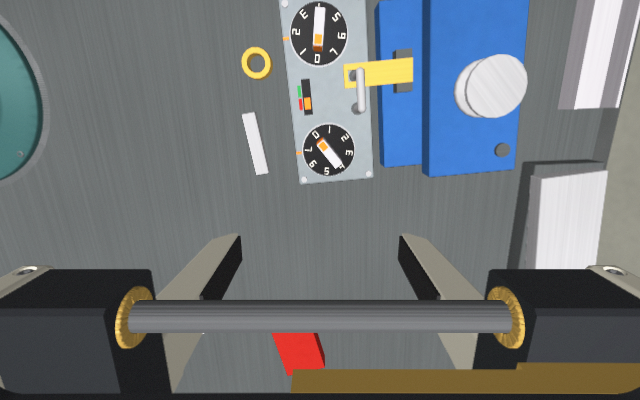

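The wrist view shows the whole lock in its upper half: left dial at (319,33), right dial at (328,150), shackle bar from (361,70) to (361,112), index marks at (285,38) and (298,152).

```bash
python3 - <<'E'
from h import *
im=cv2.imread('pics/w1.png');P=np.load('w1.npy')@np.array(r.calibration('wrist')['hand_eye'])
g=im.max(2)
c={}
for n,(u,v) in dict(a=(319,33),b=(328,150)).items():
    m=(g<60).astype(np.uint8);
    yy,xx=np.mgrid[:400,:640];m[(xx-u)**2+(yy-v)**2>36**2]=0
    m=cv2.morphologyEx(m,cv2.MORPH_OPEN,np.ones((2,2)))
    cs=max(cv2.findContours(m,cv2.RETR_EXTERNAL,cv2.CHAIN_APPROX_NONE)[0],key=cv2.contourArea)
    e=cv2.fitEllipse(cv2.convexHull(cs))
    X=unproj('wrist',[e[0]],.058,P)[0];c[n]=X;print(n,e,X)
d=c['a']-c['b'];print('sep',np.linalg.norm(d),'yaw',np.arctan2(-d[0],d[1]),'mid',(c['a']+c['b'])/2)
print('corners',unproj('wrist',[[300,184],[373,178]],.05,P),'sh',unproj('wrist',[[361,70],[361,112]],.095,P))
print('idx',unproj('wrist',[[285,38],[298,152]],.05,P))
for s in('a','b'):
    z=(slice(0,80),slice(270,390)) if s=='a' else (slice(110,200),slice(270,390))
    save(im[z][:,:,::-1],'d'+s,6)
E
```

```text
Traceback (most recent call last):
ValueError: max() iterable argument is empty
```

```bash
sed -n 1p h.py; cat > fit.py <<'E'
from h import *
def fit(im,P,cs0,rad,th,cam='wrist'):
    g=im.max(2);c={}
    for n,(u,v) in cs0.items():
        m=(g<th).astype(np.uint8)
        yy,xx=np.mgrid[:400,:640];m[(xx-u)**2+(yy-v)**2>rad**2]=0
        cc=cv2.findContours(m,cv2.RETR_EXTERNAL,cv2.CHAIN_APPROX_NONE)[0]
        e=cv2.fitEllipse(cv2.convexHull(max(cc,key=cv2.contourArea)))
        X=unproj(cam,[e[0]],.058,P)[0];c[n]=X;print(n,np.round(e[0]+e[1],1),X.round(4))
    return c
E
python3 - <<'E'
from fit import *
im=cv2.imread('pics/w1.png');P=np.load('w1.npy')@np.array(r.calibration('wrist')['hand_eye'])
print(im[33,295:345].max(1))
c=fit(im,P,dict(a=(319,33),b=(328,150)),34,95)
d=c['a']-c['b'];print('sep',np.linalg.norm(d),'yaw',np.arctan2(-d[0],d[1]),'mid',(c['a']+c['b'])/2)
print('corners',unproj('wrist',[[300,184],[373,178]],.05,P),'sh',unproj('wrist',[[361,70],[361,112]],.095,P))
print('idx',unproj('wrist',[[285,38],[298,152]],.05,P))
for s in('a','b'):
    z=(slice(0,80),slice(270,390)) if s=='a' else (slice(110,200),slice(270,390))
    save(im[z][:,:,::-1],'d'+s,6)
E
```

```text
from station import r
[209 254 250 251 252  76  71  70  68  68  68  68  68  69  69  70  66  68
 220 249 253 253 252 253 251 251 251 249 219  83  63  64  64  65  65  63
  62  62  64  65  64  64  61 253 114  63 223 235 250 250]
a [318.4  32.8  55.6  62.6] [0.5344 0.045  0.058 ]
b [328.4 149.6  50.   50.2] [ 0.5429 -0.0946  0.058 ]
sep 0.13985105405149506 yaw 0.06083580199511319 mid [ 0.53869283 -0.02481618  0.058     ]
corners [[ 0.50230131 -0.14212298  0.05      ]
 [ 0.60430367 -0.13712901  0.05      ]] sh [[ 0.58071251 -0.00200113  0.095     ]
 [ 0.58095888 -0.04748094  0.095     ]]
idx [[ 0.49343197  0.04222349  0.05      ]
 [ 0.50188974 -0.09746531  0.05      ]]
```

```bash
python3 -c "
import cv2,numpy as np
a=cv2.imread('pics/da.png')[:480];b=cv2.imread('pics/db.png')[:480]
cv2.imwrite('pics/dab.png',cv2.resize(np.hstack([a,b]),(800,267)))"
```

```text
(no output)
```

View pics/dab.png

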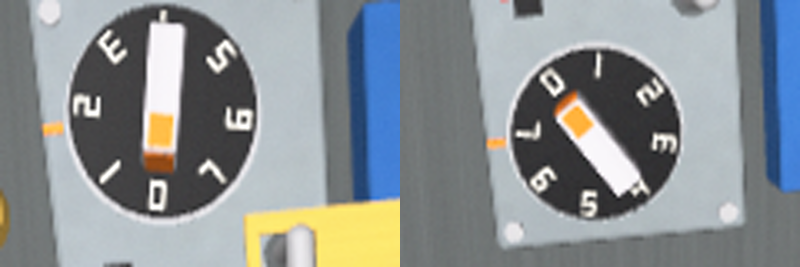

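```bash
python3 - <<'E'
from fit import *
P=np.load('w1.npy')@np.array(r.calibration('wrist')['hand_eye'])
Y=.058
for n,(o,f) in dict(a=((318.2,43),(319.4,6.6)),b=((320.1,142.1),(337.5,164.5))).items():
    X=unproj('wrist',[o,f],.092,P);d=X[1]-X[0];print(n,X.round(4),'len',np.linalg.norm(d),'mid',X.mean(0).round(4),'wingyaw',np.arctan2(d[1],d[0]),'joint',np.arctan2(d[1],d[0])-Y)
E
```

```text
a [[0.5335 0.0276 0.092 ]
 [0.536  0.0629 0.092 ]] len 0.0353773417766673 mid [0.5348 0.0452 0.092 ] wingyaw 1.4996283851257028 joint 1.4416283851257028
b [[ 0.5321 -0.0809  0.092 ]
 [ 0.5526 -0.109   0.092 ]] len 0.03481162229342101 mid [ 0.5424 -0.0949  0.092 ] wingyaw -0.9379162328021378 joint -0.9959162328021378
```

Both fits agree with the geometry (dial separation 139.9 mm). The left dial is at about 1.44 rad and the right at about -1.0. I'll go to the left dial.

step_arm:
  targets:
    - [0.3,0.83,0,0.25,0,0]
    - [0.5,0.83,0,0,0,0]
    - [0.7,0.83,0,0,0,0]
    - [0.7,0.83,0,0,0,0]
    - [0,0,0,0,0,0]
  claw: -0.1
  newtons: 10

```text
time: 4.3
tool_pos: [0.5387, 0.0487, 0.1872]
eef_rot: [0.023, 0.704, -0.024, 0.71]
ft_force: [0.3, -1.0, 0.9]
gripper_width: 0.0479
```

```bash
cat > tgt.py <<'E'
from fit import *
import sys
x,y,z,yaw=map(float,sys.argv[1:5])
M=np.c_[[0,0,-1],[-np.sin(yaw),np.cos(yaw),0],[np.cos(yaw),np.sin(yaw),0]]
s=r.state();d,w=tool_delta([x,y,z],R.from_matrix(M).as_quat(),s)
print('t',s['time'],s['tool_pos'].round(4),'shift',d.round(3),'turn',w.round(3),'F',s['ft_force'].round(2),'M',s['ft_torque'].round(3),'w',round(s['gripper_width'],4))
m=T(s)[:3,:3];print('yaw',round(np.arctan2(m[1,2],m[0,2]),4))
E
python3 tgt.py 0.5346 0.045 0.066 -0.07
```

```text
t 4.3 [0.5387 0.0487 0.1872] shift [ 2.424 -0.078 -0.098] turn [0.028 0.061 0.006] F [ 0.29 -1.05  0.87] M [-0.089  0.104 -0.003] w 0.0479
yaw -0.0661
```

step_arm:
  targets:
    - [0.8,-0.08,-0.1,0,0.06,0]
    - [0.4,0,0,0,0,0]
    - [0,0,0,0,0,0]

```text
time: 4.68
tool_pos: [0.535, 0.0442, 0.1284]
eef_rot: [0.022, 0.706, -0.023, 0.708]
ft_force: [1.1, 0.1, 0.2]
gripper_width: 0.0418
```

```bash
python3 tgt.py 0.5346 0.045 0.066 -0.07; python3 - <<'E'
from h import *
save(r.camera('wrist'),'w2')
E
```

```text
t 4.675 [0.535  0.0442 0.1284] shift [ 1.249  0.017 -0.013] turn [0.041 0.024 0.006] F [1.1  0.08 0.24] M [-0.037  0.1   -0.007] w 0.0418
yaw -0.0643
```

View pics/w2.png

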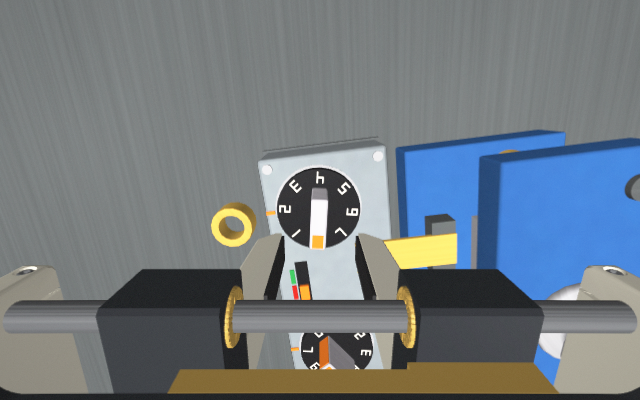

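The picture shows the left dial at (318,208) centred between the fingers, with the wing parallel to the pads. The tell-tale at (305,293) is on the red mark. I'll refine the axis, then descend.

```bash
python3 - <<'E'
from fit import *
im=cv2.imread('pics/w2.png');P=campose('wrist')
fit(im,P,dict(a=(318,208)),45,95)
X=unproj('wrist',[(316.8,242),(319.5,192)],.092,P);d=X[1]-X[0];print(X,np.linalg.norm(d),np.arctan2(d[1],d[0]))
E
```

```text
a [318.1 207.6  79.9  82.5] [0.5353 0.0457 0.058 ]
[[0.53336086 0.03067934 0.092     ]
 [0.53768323 0.06797871 0.092     ]] 0.03754897884662386 1.4554278646552161
```

step_arm:
  targets:
    - [0.6,0,0,0,0,0]
    - [0.5,0,0,0,0,0]
    - [0.1,0,0,0,0,0]

```text
time: 5.1
tool_pos: [0.539, 0.0434, 0.0741]
eef_rot: [0.023, 0.702, -0.023, 0.711]
ft_force: [0.7, -0.7, 0.4]
gripper_width: 0.0416
```

```bash
python3 tgt.py 0.5346 0.045 0.066 -0.07
```

```text
t 5.1 [0.539  0.0434 0.0741] shift [ 0.162  0.026 -0.091] turn [0.035 0.09  0.001] F [ 0.69 -0.72  0.43] M [-0.058  0.087 -0.018] w 0.0416
yaw -0.0651
```

step_arm:
  targets:
    - [0.14,0.04,-0.08,0.1,0.09,0]
    - [0,0,0,0,0,0]

```text
time: 5.35
tool_pos: [0.5361, 0.0456, 0.0692]
eef_rot: [0.029, 0.706, -0.028, 0.707]
ft_force: [0.9, 0.3, 0.0]
gripper_width: 0.0422
```

```bash
python3 tgt.py 0.535 0.0455 0.066 -0.08
```

```text
t 5.35 [0.5361 0.0456 0.0692] shift [ 0.065 -0.005 -0.022] turn [-0.003  0.012 -0.002] F [0.85 0.34 0.01] M [-0.059  0.135 -0.006] w 0.0422
yaw -0.0805
```

step_arm:
  targets:
    - [0.05,0,-0.02,0,0,0]
    - [0,0,0,0,0,0]
    - [0,0,0,0,0,0]
    - [0,0,0,0,0,0]
    - [0,0,0,0,0,0]
  claw: -1
  newtons: 10

```text
time: 5.98
tool_pos: [0.5342, 0.0459, 0.0683]
eef_rot: [0.028, 0.707, -0.028, 0.706]
ft_force: [2.2, 0.5, -0.9]
gripper_width: 0.0121
```

```bash
python3 tgt.py 0.535 0.0455 0.066 -0.08
```

```text
t 5.975 [0.5342 0.0459 0.0683] shift [ 0.045 -0.007  0.017] turn [-0.002 -0.002 -0.003] F [ 2.23  0.52 -0.91] M [-0.15  -0.368 -0.086] w 0.0121
yaw -0.0802
```

step_arm:
  targets:
    - [0,0,0,-0.4,0,0]
    - [0,0,0,-0.5,0,0]
    - [0,0,0,-0.5,0,0]

```text
time: 6.35
tool_pos: [0.5339, 0.0459, 0.0682]
eef_rot: [-0.042, 0.706, 0.043, 0.706]
ft_force: [-2.3, -0.2, 0.6]
gripper_width: 0.0122
```

```bash
python3 tgt.py 0.5346 0.0456 0.068 0.5
```

```text
t 6.35 [0.5339 0.0459 0.0682] shift [ 0.004 -0.008  0.013] turn [-2.72  -0.005 -0.005] F [-2.34 -0.17  0.62] M [-0.076  0.375 -0.175] w 0.0122
yaw 0.1202
```

step_arm:
  targets:
    - [0,0,0,-0.5,0,0]
    - [0,0,0,-0.5,0,0]
    - [0,0,0,-0.5,0,0]
    - [0,0,0,-0.5,0,0]

```text
time: 6.85
tool_pos: [0.5335, 0.0458, 0.0682]
eef_rot: [-0.143, 0.693, 0.144, 0.692]
ft_force: [-1.3, -0.3, 0.2]
gripper_width: 0.0122
```

```bash
cat > look.py <<'E'
from h import *
import sys
im=r.camera('wrist');save(im[140:400,200:440],sys.argv[1],2.5)
E
python3 tgt.py 0.5346 0.0456 0.068 0.5; python3 look.py l1
```

```text
t 6.85 [0.5335 0.0458 0.0682] shift [ 0.005 -0.013  0.019] turn [-0.655 -0.012 -0.01 ] F [-1.32 -0.28  0.23] M [-0.094  0.311 -0.236] w 0.0122
yaw 0.4085
```

View pics/l1.png

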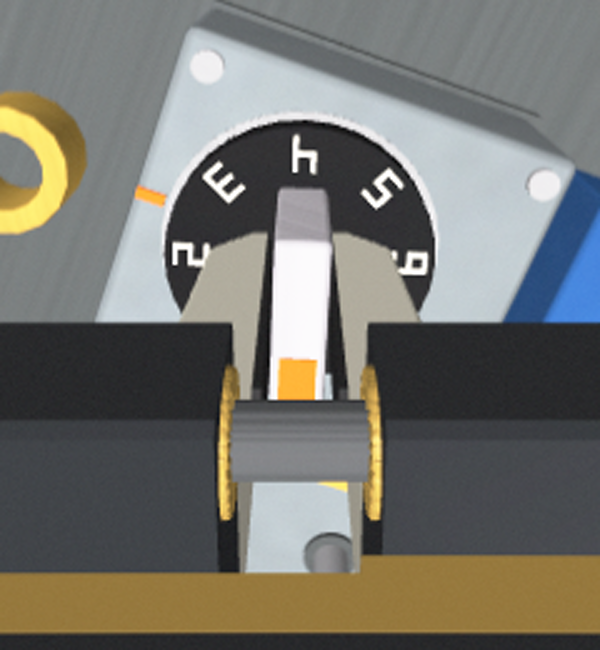

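The dial follows the wing; the index is now between 2 and 3, while the tell-tale is hidden behind the gripper. I'll check the resting torque and whether the scene or top cameras see the tell-tale.

step_arm:
  targets:
    - [0,0,0,0,0,0]

```text
time: 7.02
tool_pos: [0.5334, 0.0458, 0.0682]
eef_rot: [-0.144, 0.693, 0.145, 0.691]
ft_force: [-0.5, -0.6, -0.6]
gripper_width: 0.0125
```

```bash
python3 tgt.py 0.5346 0.0456 0.068 0.5; python3 - <<'E'
from h import *
a=r.camera('scene');b=r.camera('top')
for c in('scene','top'):print(c,proj(c,[[.515,-.025,.052]]))
save(np.hstack([a[170:270,230:350],b[130:230,270:390]]),'st1',3.3)
for i in range(4):
    print(r.state()['ft_torque'][2]);r.camera('top')
E
python3 tgt.py 0.5346 0.0456 0.068 0.5
```

```text
t 7.025 [0.5334 0.0458 0.0682] shift [ 0.004 -0.013  0.02 ] turn [-0.639 -0.013 -0.01 ] F [-0.53 -0.63 -0.6 ] M [-0.087  0.185 -0.135] w 0.0125
yaw 0.4108
scene [[302.60184506 211.67608923]]
top [[335.01113667 198.84114428]]
-0.1811842044628948
-0.06069693686529053
-0.1460529245695105
-0.18197771554042155
t 7.325 [0.5334 0.0458 0.0682] shift [ 0.004 -0.013  0.02 ] turn [-0.633 -0.013 -0.009] F [-0.83 -0.2   0.31] M [-0.083  0.296 -0.153] w 0.0124
yaw 0.4116
```

View pics/st1.png

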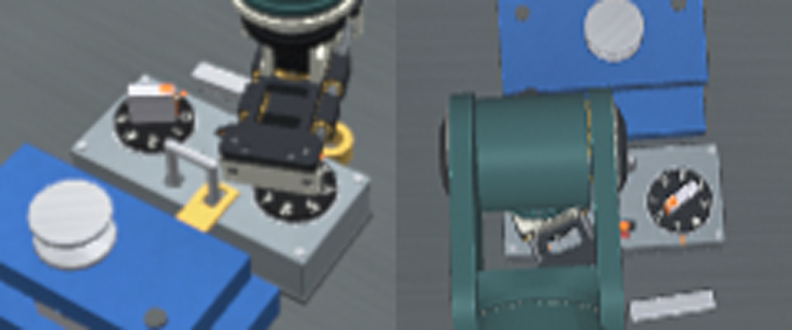

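step_arm:
  targets:
    - [0,0,0,-0.45,0,0]
    - [0,0,0,-0.35,0,0]
  newtons: 8

```text
time: 7.58
tool_pos: [0.5333, 0.0457, 0.0682]
eef_rot: [-0.183, 0.684, 0.184, 0.682]
ft_force: [-3.2, -1.7, 0.1]
gripper_width: 0.0124
```

```bash
cat > feel.py <<'E'
from h import *
import sys
n=sys.argv[1]; m=[];v=[]
s=r.state()
for i in range(4):
    m.append(s['ft_torque'][2])
    im=r.camera('top' if i<3 else 'wrist')
    if i==2: t=im
    s=r.state()
m.append(s['ft_torque'][2])
M=T(s)[:3,:3]
print('t',s['time'],'pos',s['tool_pos'].round(4),'yaw',round(float(np.arctan2(M[1,2],M[0,2])),4),'Mz',np.round(m,3),'mean',round(np.mean(m),3),'w',round(s['gripper_width'],4),'F',s['ft_force'].round(1))
c=t[180:220,300:380];w=im[180:330,240:400]
save(np.hstack([cv2.resize(c,(400,200),interpolation=cv2.INTER_NEAREST),cv2.resize(w,(213,200))]),n)
# orange pixels in slot region
h=cv2.cvtColor(t,cv2.COLOR_RGB2HSV)[190:206,322:346].astype(int)
o=(h[...,1]>120)&(h[...,2]>120)&((h[...,0]<22)|(h[...,0]>172))
print('top warm px',o.sum(),'cols',(np.nonzero(o.any(0))[0]+322), 'hue',h[...,0][o].mean() if o.any() else None)
E
python3 feel.py f1
```

```text
t 7.775 pos [0.5333 0.0457 0.0682] yaw 0.5225 Mz [-0.2   -0.095 -0.077 -0.106 -0.101] mean -0.116 w 0.0121 F [-3.1 -1.3  1. ]
top warm px 11 cols [338 339 340] hue 40.45454545454545
```

View pics/f1.png

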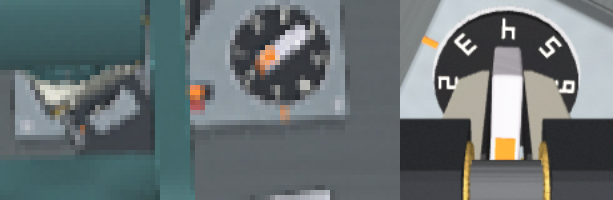

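In the top crop the orange tell-tale is visible over the red mark at about top pixel (339,197), so I have a visual cue besides the torque. I'll step slowly.

step_arm:
  targets:
    - [0,0,0,-0.25,0,0]

```text
time: 7.9
tool_pos: [0.5333, 0.0457, 0.0682]
eef_rot: [-0.194, 0.681, 0.195, 0.679]
ft_force: [-2.8, -0.7, 1.5]
gripper_width: 0.0121
```

```bash
python3 feel.py f2
```

```text
t 8.1 pos [0.5332 0.0457 0.0682] yaw 0.5571 Mz [-0.161 -0.162 -0.115 -0.117 -0.082] mean -0.127 w 0.0122 F [-4.4 -0.5  1.6]
top warm px 10 cols [338 339 340] hue 8.7
```

step_arm:
  targets:
    - [0,0,0,-0.22,0,0]

```text
time: 8.22
tool_pos: [0.5332, 0.0457, 0.0682]
eef_rot: [-0.205, 0.678, 0.206, 0.676]
ft_force: [-3.1, -1.5, 2.1]
gripper_width: 0.0127
```

```bash
python3 feel.py f3
```

```text
t 8.425 pos [0.5332 0.0457 0.0682] yaw 0.5878 Mz [-0.117 -0.175 -0.128 -0.121 -0.108] mean -0.13 w 0.0122 F [-3.7 -1.8  1.4]
top warm px 10 cols [338 339 340] hue 26.5
```

```bash
python3 -c "
import cv2,numpy as np
cv2.imwrite('pics/f23.png',np.vstack([cv2.imread('pics/f2.png'),cv2.imread('pics/f3.png')]))"
```

```text
(no output)
```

View pics/f23.png

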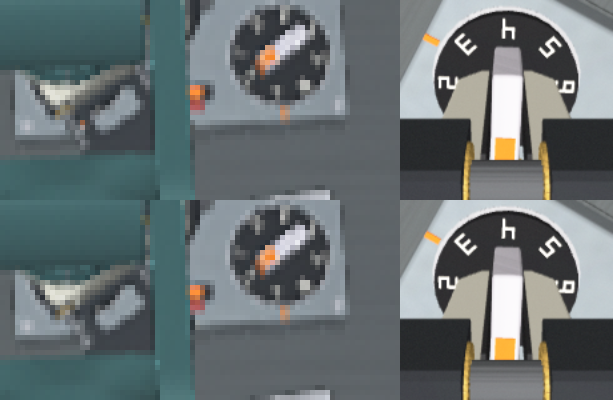

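```bash
cat >> feel.py <<'E'
print('row px', [tuple(int(v) for v in t[q,p]) for q in (196,197) for p in range(337,342)])
E
```

step_arm:
  targets:
    - [0,-0.01,0.015,-0.2,0,0]

```text
time: 8.55
tool_pos: [0.5334, 0.0457, 0.0681]
eef_rot: [-0.214, 0.675, 0.215, 0.672]
ft_force: [-15.2, -0.3, 8.1]
gripper_width: 0.0124
```

```bash
python3 feel.py f4
```

```text
t 8.75 pos [0.5333 0.0456 0.0682] yaw 0.6161 Mz [-0.125 -0.073 -0.091 -0.088 -0.035] mean -0.082 w 0.0124 F [-11.5  -2.4   6.3]
top warm px 10 cols [338 339 340] hue 26.6
row px [(77, 111, 117), (124, 138, 149), (111, 126, 137), (113, 125, 134), (116, 126, 134), (96, 110, 103), (228, 137, 99), (229, 131, 82), (145, 99, 81), (73, 74, 78)]
```

step_arm:
  targets:
    - [0,0,0,-0.2,0,0]

```text
time: 8.88
tool_pos: [0.5331, 0.0456, 0.0682]
eef_rot: [-0.223, 0.673, 0.225, 0.669]
ft_force: [-2.8, -0.7, 0.9]
gripper_width: 0.0127
```

```bash
python3 feel.py f5
```

```text
t 9.075 pos [0.5332 0.0456 0.0682] yaw 0.6438 Mz [-0.124 -0.042 -0.092 -0.069 -0.106] mean -0.086 w 0.012 F [-6.5 -1.   3.4]
top warm px 8 cols [338 339 340] hue 10.5
row px [(78, 112, 117), (124, 138, 149), (113, 127, 137), (114, 126, 135), (116, 126, 133), (96, 110, 102), (229, 137, 99), (230, 131, 82), (111, 88, 81), (67, 72, 78)]
```

step_arm:
  targets:
    - [0,0,0,-0.2,0,0]

```text
time: 9.2
tool_pos: [0.5331, 0.0456, 0.0682]
eef_rot: [-0.233, 0.669, 0.234, 0.666]
ft_force: [-4.7, -1.0, 2.6]
gripper_width: 0.0124
```

```bash
python3 feel.py f6
```

```text
t 9.4 pos [0.5331 0.0455 0.0682] yaw 0.6711 Mz [-0.101 -0.095 -0.079 -0.154 -0.086] mean -0.103 w 0.0122 F [-5.2 -1.2  2.2]
top warm px 7 cols [338 339 340] hue 11.0
row px [(78, 112, 117), (125, 139, 150), (112, 127, 137), (114, 126, 135), (117, 127, 134), (97, 110, 103), (229, 137, 99), (230, 131, 82), (112, 88, 81), (68, 73, 78)]
```

step_arm:
  targets:
    - [0,0,0,-0.2,0,0]

```text
time: 9.52
tool_pos: [0.5331, 0.0455, 0.0682]
eef_rot: [-0.242, 0.666, 0.243, 0.662]
ft_force: [-5.4, -1.2, 2.7]
gripper_width: 0.0121
```

```bash
python3 feel.py f7
```

```text
t 9.725 pos [0.5331 0.0454 0.0682] yaw 0.6985 Mz [-0.131 -0.091 -0.049 -0.004 -0.042] mean -0.063 w 0.0118 F [-4.4 -2.1  2.4]
top warm px 1 cols [338] hue 11.0
row px [(81, 112, 117), (130, 141, 150), (119, 129, 137), (119, 128, 135), (118, 127, 133), (69, 100, 105), (171, 118, 99), (83, 80, 82), (71, 77, 81), (70, 74, 79)]
```

The tell-tale's orange shifted left by about 2 px and the torque fell, which suggests a catch. I'll verify.

View pics/f7.png

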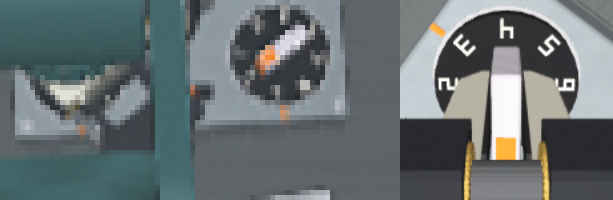

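step_arm:
  targets:
    - [0,0,0,0,0,0]

```text
time: 9.85
tool_pos: [0.5331, 0.0454, 0.0682]
eef_rot: [-0.241, 0.666, 0.242, 0.663]
ft_force: [-4.7, -1.2, 2.4]
gripper_width: 0.012
```

```bash
python3 feel.py f8
```

```text
t 10.05 pos [0.5331 0.0454 0.0682] yaw 0.6983 Mz [ 0.023 -0.019 -0.02  -0.018 -0.026] mean -0.012 w 0.0117 F [-4.6 -1.5  1.7]
top warm px 0 cols [] hue None
row px [(82, 113, 117), (133, 142, 150), (121, 130, 137), (120, 129, 135), (118, 127, 133), (72, 100, 104), (87, 93, 99), (74, 78, 83), (73, 77, 82), (70, 74, 79)]
```

The bolt has dropped: the orange is gone from that spot and the torque is about 0. I'll release and rise straight up.

step_arm:
  targets:
    - [0,0,0,0,0,0]
    - [0,0,0,0,0,0]
    - [0,0,0,0,0,0]
  claw: -0.2

```text
time: 10.42
tool_pos: [0.5339, 0.0457, 0.0683]
eef_rot: [-0.241, 0.666, 0.242, 0.663]
ft_force: [-0.4, 0.1, 0.0]
gripper_width: 0.0352
```

step_arm:
  targets:
    - [-0.6,0,0,0,0,0]
    - [-0.8,0,0,0,0,0]
    - [-0.8,0,0,0,0,0]
    - [0,0,0,0,0,0]

```text
time: 10.92
tool_pos: [0.5343, 0.0458, 0.1812]
eef_rot: [-0.241, 0.666, 0.242, 0.663]
ft_force: [0.4, -1.1, 0.3]
gripper_width: 0.0373
```

```bash
python3 tgt.py 0.543 -0.0945 0.18 0.6; python3 - <<'E'
from h import *
save(r.camera('wrist'),'w3')
E
```

```text
t 10.925 [0.5343 0.0458 0.1812] shift [ 0.022 -2.262 -1.671] turn [ 0.704 -0.021 -0.018] F [ 0.4  -1.06  0.25] M [-0.026  0.002  0.012] w 0.0373
yaw 0.6983
```

View pics/w3.png

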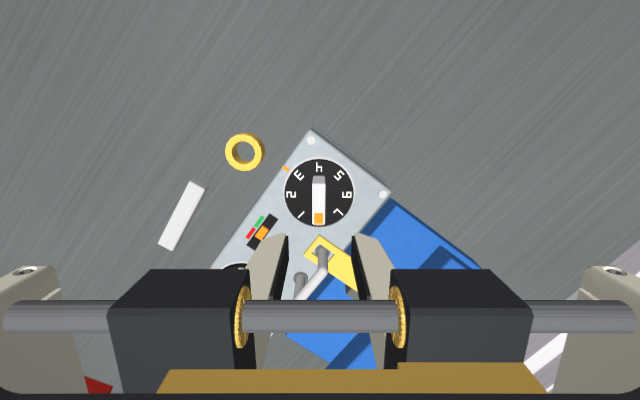

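The view confirms that the tell-tale now sits between red and green at (263,233), and the left dial's index is just before 3, free. On to the right dial.

step_arm:
  targets:
    - [0,-0.77,-0.57,0,0,0]
    - [0,-0.77,-0.57,0,0,0]
    - [0,-0.7,-0.52,0.46,0,0]
    - [0.4,0,0,0,0,0]
    - [0,0,0,0,0,0]

```text
time: 11.6
tool_pos: [0.5402, -0.0961, 0.1515]
eef_rot: [-0.218, 0.676, 0.223, 0.668]
ft_force: [0.1, -0.1, 0.1]
gripper_width: 0.037
```

```bash
python3 tgt.py 0.543 -0.0942 0.068 0.633; python3 - <<'E'
from h import *
save(r.camera('wrist'),'w4')
E
```

```text
t 11.6 [ 0.5402 -0.0961  0.1515] shift [ 1.67  -0.019  0.084] turn [ 0.01  -0.068 -0.068] F [ 0.1  -0.06  0.07] M [-0.067  0.032  0.009] w 0.037
yaw 0.6344
```

View pics/w4.png

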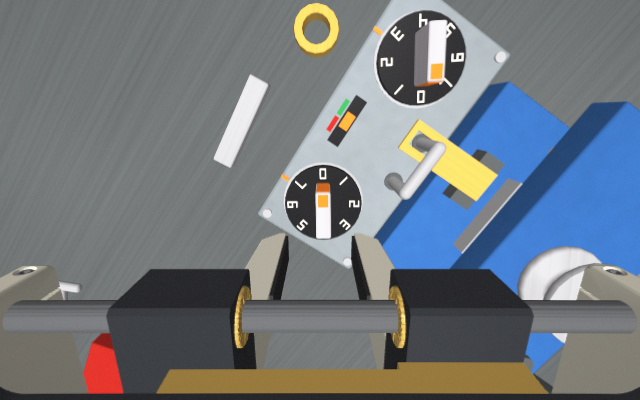

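The right dial sits at (323,202), with its wing vertical in the image and so parallel to the pads. I'll check the numbers and descend.

```bash
python3 - <<'E'
from fit import *
im=cv2.imread('pics/w4.png');P=campose('wrist')
fit(im,P,dict(a=(420,58),b=(323,202)),50,95)
X=unproj('wrist',[(322.8,193),(323.3,237)],.092,P);d=X[1]-X[0];print(X,X.mean(0),np.linalg.norm(d),np.arctan2(d[1],d[0])+np.pi/2)
E
```

```text
a [420.8  57.9  85.1  97. ] [0.5346 0.0455 0.058 ]
b [322.8 201.8  73.7  75.7] [ 0.543  -0.0946  0.058 ]
[[ 0.5327709  -0.08087648  0.092     ]
 [ 0.55486607 -0.10995518  0.092     ]] [ 0.54381848 -0.09541583  0.092     ] 0.036520782508453906 0.6497693134818942
```

step_arm:
  targets:
    - [0.5,0,0.08,0,-0.07,-0.07]
    - [0.6,0,0,0,0,0]
    - [0,0,0,0,0,0]

```text
time: 12.02
tool_pos: [0.5443, -0.0907, 0.0977]
eef_rot: [-0.223, 0.67, 0.222, 0.672]
ft_force: [-0.1, 0.5, -0.1]
gripper_width: 0.0375
```

```bash
python3 tgt.py 0.543 -0.0942 0.068 0.633
```

```text
t 12.025 [ 0.5443 -0.0907  0.0977] shift [ 0.593 -0.039 -0.064] turn [0.045 0.018 0.018] F [-0.12  0.46 -0.05] M [-0.054  0.044 -0.058] w 0.0375
yaw 0.6393
```

step_arm:
  targets:
    - [0.3,-0.04,-0.06,0,0.02,0.02]
    - [0.26,0,0,0,0,0]
    - [0,0,0,0,0,0]

```text
time: 12.4
tool_pos: [0.5441, -0.0936, 0.0704]
eef_rot: [-0.223, 0.67, 0.222, 0.672]
ft_force: [-1.1, -0.0, 0.4]
gripper_width: 0.0372
```

```bash
python3 tgt.py 0.543 -0.0945 0.068 0.64
```

```text
t 12.4 [ 0.5441 -0.0936  0.0704] shift [ 0.049 -0.    -0.028] turn [0.006 0.01  0.011] F [-1.11 -0.03  0.43] M [-0.036  0.012 -0.029] w 0.0372
yaw 0.6409
```

step_arm:
  targets:
    - [0.04,0,-0.03,0,0,0]
    - [0,0,0,0,0,0]
    - [0,0,0,0,0,0]
    - [0,0,0,0,0,0]
  claw: -1
  newtons: 8

```text
time: 12.9
tool_pos: [0.5423, -0.0955, 0.0694]
eef_rot: [-0.223, 0.671, 0.222, 0.671]
ft_force: [-4.1, -2.5, -0.7]
gripper_width: 0.0121
```

```bash
python3 feel.py g0
```

```text
t 13.1 pos [ 0.5423 -0.0955  0.0694] yaw 0.6406 Mz [0.1   0.09  0.122 0.044 0.035] mean 0.079 w 0.0124 F [-5.6 -3.1  1. ]
top warm px 2 cols [339] hue 0.0
row px [(71, 105, 108), (73, 111, 114), (67, 80, 84), (121, 128, 134), (120, 129, 135), (71, 106, 108), (67, 100, 102), (58, 67, 71), (74, 77, 81), (71, 75, 79)]
```

View pics/g0.png

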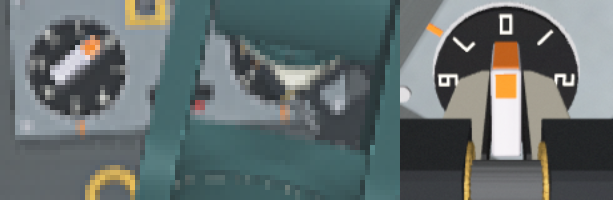

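step_arm:
  targets:
    - [0,0,0,0.4,0,0]
    - [0,0,0,0.5,0,0]
    - [0,0,0,0.5,0,0]

```text
time: 13.48
tool_pos: [0.5422, -0.0955, 0.0694]
eef_rot: [-0.155, 0.69, 0.154, 0.69]
ft_force: [0.2, 0.2, -2.5]
gripper_width: 0.0119
```

```bash
cat > feel2.py <<'E'
from h import *
import sys
n=sys.argv[1]; m=[]
s=r.state();I={}
for i,c in enumerate(('top','scene','scene','wrist')):
    m.append(s['ft_torque'][2]);I[c]=r.camera(c);s=r.state()
m.append(s['ft_torque'][2])
M=T(s)[:3,:3]
print('t',s['time'],'pos',s['tool_pos'].round(4),'yaw',round(float(np.arctan2(M[1,2],M[0,2])),4),'Mz',np.round(m,3),'mean',round(np.mean(m),3),'w',round(s['gripper_width'],4),'F',s['ft_force'].round(1))
f=lambda a:cv2.resize(a,(260,260),interpolation=cv2.INTER_NEAREST)
save(np.hstack([f(I['top'][178:218,312:352]),f(I['scene'][185:235,275:325]),f(I['wrist'][180:330,245:395])]),n)
E
python3 feel2.py g1
```

```text
t 13.675 pos [ 0.5422 -0.0956  0.0694] yaw 0.4438 Mz [0.127 0.135 0.04  0.07  0.015] mean 0.077 w 0.0119 F [ 1.2  0.1 -2.9]
```

View pics/g1.png

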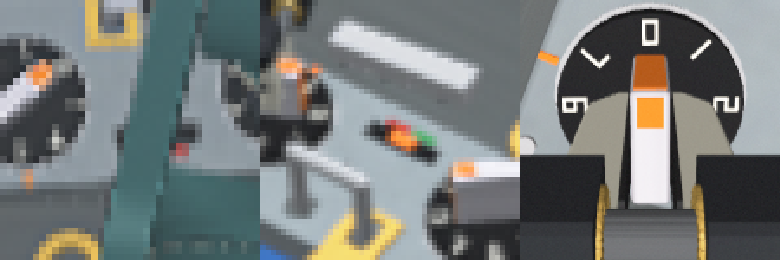

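The scene crop shows the tell-tale clearly, with orange at about scene (302,212) between red and green. I'll use it as the visual cue.

```bash
cat >> feel2.py <<'E'
h=cv2.cvtColor(I['scene'],cv2.COLOR_RGB2HSV)[204:220,292:314].astype(int)
def cen(o): 
    y,x=np.nonzero(o);return (len(x),(x.mean()+292).round(2),(y.mean()+204).round(2)) if len(x) else 0
sv=(h[...,1]>130)&(h[...,2]>110)
print('orange',cen(sv&(h[...,0]>=6)&(h[...,0]<25)),'green',cen(sv&(h[...,0]>45)&(h[...,0]<85)),'red',cen(sv&((h[...,0]<6)|(h[...,0]>170))))
E
```

step_arm:
  targets:
    - [0,0,0,0.4,0,0]

```text
time: 13.8
tool_pos: [0.5422, -0.0956, 0.0694]
eef_rot: [-0.137, 0.694, 0.136, 0.694]
ft_force: [0.5, 0.3, -3.0]
gripper_width: 0.0121
```

```bash
python3 feel2.py g2
```

```text
t 14.0 pos [ 0.5422 -0.0956  0.0694] yaw 0.39 Mz [0.16  0.087 0.103 0.083 0.108] mean 0.108 w 0.0119 F [ 1.2 -0.3 -3. ]
orange (20, np.float64(302.2), np.float64(211.45)) green (1, np.float64(306.0), np.float64(211.0)) red (2, np.float64(301.0), np.float64(208.5))
```

step_arm:
  targets:
    - [0,0,0,0.22,0,0]

```text
time: 14.12
tool_pos: [0.5422, -0.0955, 0.0694]
eef_rot: [-0.127, 0.696, 0.126, 0.696]
ft_force: [1.1, 0.7, -2.1]
gripper_width: 0.0121
```

```bash
python3 feel2.py g3
```

```text
t 14.325 pos [ 0.5422 -0.0956  0.0694] yaw 0.3597 Mz [0.104 0.103 0.067 0.047 0.1  ] mean 0.084 w 0.0117 F [ 1.3  0.1 -3. ]
orange (20, np.float64(302.2), np.float64(211.45)) green (1, np.float64(306.0), np.float64(211.0)) red (2, np.float64(301.0), np.float64(208.5))
```

step_arm:
  targets:
    - [0,0,0,0.2,0,0]

```text
time: 14.45
tool_pos: [0.5422, -0.0955, 0.0694]
eef_rot: [-0.117, 0.697, 0.116, 0.698]
ft_force: [0.7, -0.5, -2.3]
gripper_width: 0.0122
```

```bash
python3 feel2.py g4
```

```text
t 14.65 pos [ 0.5422 -0.0956  0.0694] yaw 0.3318 Mz [0.1   0.033 0.054 0.091 0.085] mean 0.072 w 0.012 F [ 1.2 -0.4 -2.7]
orange (20, np.float64(302.2), np.float64(211.45)) green (1, np.float64(306.0), np.float64(211.0)) red (2, np.float64(301.0), np.float64(208.5))
```

step_arm:
  targets:
    - [0,0,0,0.2,0,0]

```text
time: 14.78
tool_pos: [0.5422, -0.0956, 0.0694]
eef_rot: [-0.107, 0.699, 0.106, 0.699]
ft_force: [0.3, -0.8, -3.1]
gripper_width: 0.012
```

```bash
python3 feel2.py g5
```

```text
t 14.975 pos [ 0.5422 -0.0956  0.0694] yaw 0.3039 Mz [0.124 0.083 0.085 0.102 0.064] mean 0.092 w 0.012 F [ 1.  -0.2 -2.8]
orange (20, np.float64(302.2), np.float64(211.45)) green 0 red (2, np.float64(301.0), np.float64(208.5))
```

step_arm:
  targets:
    - [0,0,0,0.2,0,0]

```text
time: 15.1
tool_pos: [0.5422, -0.0956, 0.0694]
eef_rot: [-0.098, 0.7, 0.096, 0.701]
ft_force: [0.9, -0.3, -2.2]
gripper_width: 0.0121
```

```bash
python3 feel2.py g6
```

```text
t 15.3 pos [ 0.5422 -0.0956  0.0694] yaw 0.276 Mz [0.115 0.11  0.076 0.07  0.055] mean 0.085 w 0.0118 F [ 0.3  0.1 -1.8]
orange (20, np.float64(302.2), np.float64(211.45)) green 0 red (2, np.float64(301.0), np.float64(208.5))
```

step_arm:
  targets:
    - [0,0,0,0.2,0,0]

```text
time: 15.42
tool_pos: [0.5422, -0.0955, 0.0694]
eef_rot: [-0.088, 0.702, 0.086, 0.702]
ft_force: [0.8, -0.5, -2.1]
gripper_width: 0.012
```

```bash
python3 feel2.py g7
```

```text
t 15.625 pos [ 0.5422 -0.0956  0.0694] yaw 0.2481 Mz [0.1   0.136 0.162 0.069 0.101] mean 0.114 w 0.0121 F [ 1.1 -1.  -2.8]
orange (20, np.float64(302.2), np.float64(211.45)) green (1, np.float64(306.0), np.float64(211.0)) red (2, np.float64(301.0), np.float64(208.5))
```

step_arm:
  targets:
    - [0,0,0,0.2,0,0]

```text
time: 15.75
tool_pos: [0.5422, -0.0956, 0.0694]
eef_rot: [-0.078, 0.703, 0.076, 0.703]
ft_force: [0.2, -0.2, -2.5]
gripper_width: 0.0121
```

```bash
python3 feel2.py g8
```

```text
t 15.95 pos [ 0.5422 -0.0955  0.0694] yaw 0.2202 Mz [0.12  0.114 0.14  0.14  0.122] mean 0.127 w 0.0121 F [ 0.6 -0.2 -2.4]
orange (20, np.float64(302.2), np.float64(211.45)) green (1, np.float64(306.0), np.float64(211.0)) red (2, np.float64(301.0), np.float64(208.5))
```

step_arm:
  targets:
    - [0,0,0,0.2,0,0]

```text
time: 16.08
tool_pos: [0.5422, -0.0955, 0.0694]
eef_rot: [-0.068, 0.704, 0.067, 0.704]
ft_force: [0.7, 1.3, -1.7]
gripper_width: 0.012
```

```bash
python3 feel2.py g9
```

```text
t 16.275 pos [ 0.5422 -0.0955  0.0695] yaw 0.1923 Mz [0.177 0.172 0.155 0.101 0.125] mean 0.146 w 0.0119 F [ 0.5  0.5 -2.6]
orange (20, np.float64(302.2), np.float64(211.45)) green (1, np.float64(306.0), np.float64(211.0)) red (2, np.float64(301.0), np.float64(208.5))
```

View pics/g9.png

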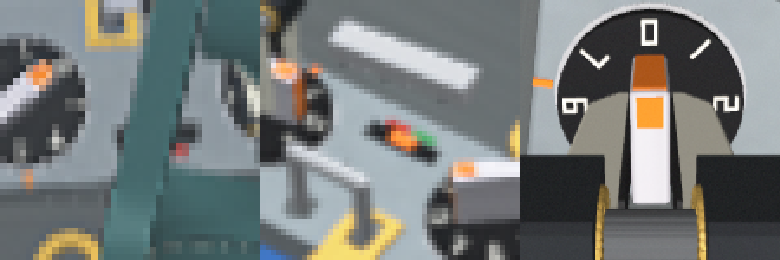

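Still turning with the wing: the index in the wrist crop has moved to (543,83), between 7 and 6. There's no drop yet, and the torque remains under 0.2.

step_arm:
  targets:
    - [0,0,0,0.17,0,0]

```text
time: 16.4
tool_pos: [0.5422, -0.0955, 0.0694]
eef_rot: [-0.06, 0.704, 0.058, 0.705]
ft_force: [0.7, -1.5, -1.9]
gripper_width: 0.0119
```

```bash
python3 feel2.py g10
```

```text
t 16.6 pos [ 0.5422 -0.0956  0.0694] yaw 0.1685 Mz [0.145 0.134 0.075 0.112 0.135] mean 0.12 w 0.0119 F [ 0.6  1.  -1.5]
orange (20, np.float64(302.2), np.float64(211.45)) green (1, np.float64(306.0), np.float64(211.0)) red (2, np.float64(301.0), np.float64(208.5))
```

step_arm:
  targets:
    - [0,0,0,0.2,0,0]

```text
time: 16.73
tool_pos: [0.5422, -0.0955, 0.0694]
eef_rot: [-0.05, 0.705, 0.049, 0.706]
ft_force: [0.8, 0.5, -2.4]
gripper_width: 0.012
```

```bash
python3 feel2.py g11
```

```text
t 16.925 pos [ 0.5422 -0.0955  0.0694] yaw 0.1406 Mz [0.148 0.107 0.116 0.127 0.073] mean 0.114 w 0.0123 F [ 0.6 -0.2 -2.2]
orange (20, np.float64(302.2), np.float64(211.45)) green (1, np.float64(306.0), np.float64(211.0)) red (2, np.float64(301.0), np.float64(208.5))
```

step_arm:
  targets:
    - [0,0,0,0.2,0,0]

```text
time: 17.05
tool_pos: [0.5422, -0.0956, 0.0694]
eef_rot: [-0.04, 0.706, 0.039, 0.706]
ft_force: [0.6, 0.1, -3.1]
gripper_width: 0.012
```

```bash
python3 feel2.py g12
```

```text
t 17.25 pos [ 0.5422 -0.0956  0.0694] yaw 0.1126 Mz [0.156 0.104 0.079 0.172 0.138] mean 0.13 w 0.012 F [ 1.1  1.4 -2.7]
orange (20, np.float64(302.2), np.float64(211.45)) green (1, np.float64(306.0), np.float64(211.0)) red (2, np.float64(301.0), np.float64(208.5))
```

step_arm:
  targets:
    - [0,0,0,0.2,0,0]

```text
time: 17.38
tool_pos: [0.5422, -0.0955, 0.0694]
eef_rot: [-0.03, 0.706, 0.029, 0.707]
ft_force: [0.2, 0.4, -2.0]
gripper_width: 0.012
```

```bash
python3 feel2.py g13
```

```text
t 17.575 pos [ 0.5422 -0.0956  0.0694] yaw 0.0848 Mz [0.147 0.102 0.092 0.087 0.054] mean 0.096 w 0.0121 F [ 0.9 -0.4 -2.5]
orange (20, np.float64(302.2), np.float64(211.45)) green (1, np.float64(306.0), np.float64(211.0)) red (2, np.float64(301.0), np.float64(208.5))
```

step_arm:
  targets:
    - [0,0,0,0.2,0,0]

```text
time: 17.7
tool_pos: [0.5422, -0.0956, 0.0694]
eef_rot: [-0.02, 0.707, 0.019, 0.707]
ft_force: [0.1, 0.6, -2.1]
gripper_width: 0.0116
```

```bash
python3 feel2.py g14
```

```text
t 17.9 pos [ 0.5422 -0.0956  0.0694] yaw 0.0568 Mz [0.126 0.119 0.073 0.063 0.096] mean 0.095 w 0.012 F [ 1.3 -0.5 -3.1]
orange (20, np.float64(302.2), np.float64(211.45)) green (1, np.float64(306.0), np.float64(211.0)) red (2, np.float64(301.0), np.float64(208.5))
```

step_arm:
  targets:
    - [0,0,0,0.2,0,0]

```text
time: 18.02
tool_pos: [0.5422, -0.0955, 0.0694]
eef_rot: [-0.011, 0.707, 0.009, 0.707]
ft_force: [0.4, 0.1, -1.9]
gripper_width: 0.0119
```

```bash
python3 feel2.py g15
```

```text
t 18.225 pos [ 0.5422 -0.0956  0.0694] yaw 0.0289 Mz [0.123 0.094 0.035 0.082 0.006] mean 0.068 w 0.012 F [ 0.5 -0.3 -2.4]
orange (20, np.float64(302.2), np.float64(211.45)) green (1, np.float64(306.0), np.float64(211.0)) red (2, np.float64(301.0), np.float64(208.5))
```

step_arm:
  targets:
    - [0,0,0,0.2,0,0]

```text
time: 18.35
tool_pos: [0.5422, -0.0956, 0.0694]
eef_rot: [-0.001, 0.707, -0.001, 0.707]
ft_force: [0.9, -0.7, -1.9]
gripper_width: 0.0122
```

```bash
python3 feel2.py g16
```

```text
t 18.55 pos [ 0.5422 -0.0956  0.0694] yaw 0.0009 Mz [ 0.078  0.038  0.038  0.004 -0.053] mean 0.021 w 0.0118 F [ 0.9  0.  -2.1]
orange (20, np.float64(302.2), np.float64(211.45)) green (1, np.float64(306.0), np.float64(211.0)) red (2, np.float64(301.0), np.float64(208.5))
```

View pics/g16.png

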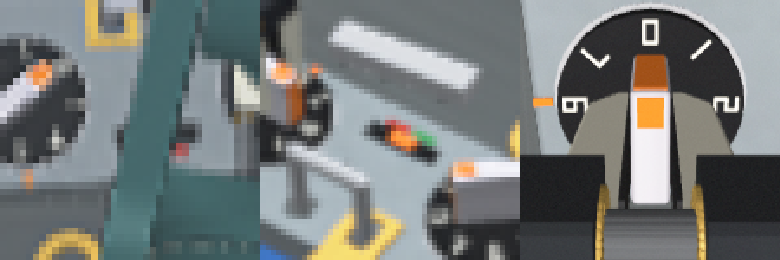

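The torque faded to zero over this reading, which may be the tooth dropping in. I'll look again without moving.

step_arm:
  targets:
    - [0,0,0,0,0,0]

```text
time: 18.68
tool_pos: [0.5422, -0.0956, 0.0694]
eef_rot: [-0.001, 0.707, -0.0, 0.707]
ft_force: [0.3, -0.5, -2.5]
gripper_width: 0.0116
```

```bash
python3 feel2.py g17
```

```text
t 18.875 pos [ 0.5422 -0.0956  0.0694] yaw 0.0009 Mz [-0.127 -0.028 -0.041 -0.024 -0.019] mean -0.048 w 0.0123 F [ 1.2 -0.6 -2.8]
orange (20, np.float64(302.2), np.float64(211.45)) green (1, np.float64(306.0), np.float64(211.0)) red (2, np.float64(301.0), np.float64(208.5))
```

step_arm:
  targets:
    - [0,0,0,0.12,0,0]

```text
time: 19.0
tool_pos: [0.5422, -0.0956, 0.0694]
eef_rot: [0.005, 0.707, -0.007, 0.707]
ft_force: [0.4, 0.2, -1.1]
gripper_width: 0.0124
```

```bash
python3 feel2.py g18
```

```text
t 19.2 pos [ 0.5422 -0.0955  0.0694] yaw -0.0158 Mz [0.116 0.069 0.039 0.056 0.045] mean 0.065 w 0.0119 F [ 0.1 -0.  -2. ]
orange (19, np.float64(302.32), np.float64(211.58)) green (1, np.float64(306.0), np.float64(211.0)) red (3, np.float64(300.67), np.float64(208.67))
```

View pics/g18.png

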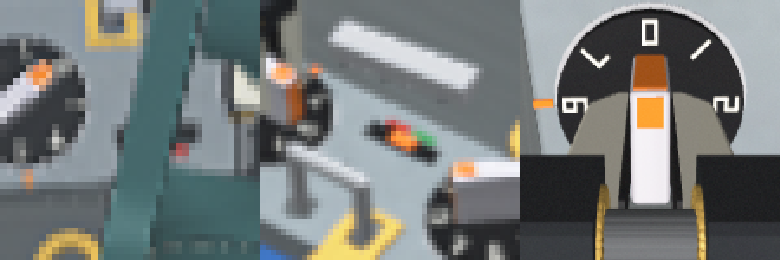

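step_arm:
  targets:
    - [0,0,0,0.12,0,0]

```text
time: 19.32
tool_pos: [0.5422, -0.0955, 0.0694]
eef_rot: [0.011, 0.707, -0.012, 0.707]
ft_force: [0.7, 0.7, -2.2]
gripper_width: 0.0118
```

```bash
python3 feel2.py g19
```

```text
t 19.525 pos [ 0.5422 -0.0956  0.0694] yaw -0.0326 Mz [0.044 0.086 0.053 0.065 0.037] mean 0.057 w 0.0122 F [ 0.8 -0.6 -2.1]
orange (19, np.float64(302.32), np.float64(211.58)) green 0 red (3, np.float64(300.67), np.float64(208.67))
```

step_arm:
  targets:
    - [0,0,0,0.15,0,0]

```text
time: 19.65
tool_pos: [0.5422, -0.0956, 0.0694]
eef_rot: [0.019, 0.707, -0.02, 0.707]
ft_force: [0.7, -0.8, -3.3]
gripper_width: 0.0121
```

```bash
python3 feel2.py g20; python3 -c "
from h import *
print(proj('scene',[[.515,-.028,.05],[.515,-.020,.05]]))"
```

```text
t 19.85 pos [ 0.5422 -0.0956  0.0694] yaw -0.0535 Mz [0.065 0.06  0.127 0.011 0.058] mean 0.064 w 0.0123 F [-0.3 -0.6 -2.2]
orange (19, np.float64(302.32), np.float64(211.58)) green 0 red (3, np.float64(300.67), np.float64(208.67))
[[301.7623649  211.703309  ]
 [304.08121015 212.93651206]]
```

step_arm:
  targets:
    - [0,0,0,0.18,0,0]

```text
time: 19.98
tool_pos: [0.5422, -0.0955, 0.0694]
eef_rot: [0.027, 0.706, -0.029, 0.707]
ft_force: [0.5, -0.0, -1.7]
gripper_width: 0.0119
```

```bash
python3 feel2.py g21
```

```text
t 20.175 pos [ 0.5422 -0.0956  0.0694] yaw -0.0787 Mz [0.115 0.103 0.06  0.058 0.021] mean 0.072 w 0.0118 F [ 1.1 -0.1 -2.6]
orange (19, np.float64(302.32), np.float64(211.58)) green 0 red (3, np.float64(300.67), np.float64(208.67))
```

step_arm:
  targets:
    - [0,0,0,0.18,0,0]

```text
time: 20.3
tool_pos: [0.5422, -0.0956, 0.0694]
eef_rot: [0.036, 0.706, -0.038, 0.706]
ft_force: [0.5, -0.7, -3.1]
gripper_width: 0.0123
```

```bash
python3 feel2.py g22
```

```text
t 20.5 pos [ 0.5422 -0.0956  0.0694] yaw -0.1039 Mz [ 0.078  0.024 -0.048 -0.054 -0.089] mean -0.018 w 0.0116 F [ 0.3 -0.2 -2.3]
orange (19, np.float64(303.16), np.float64(211.95)) green 0 red (4, np.float64(300.75), np.float64(208.75))
```

View pics/g22.png

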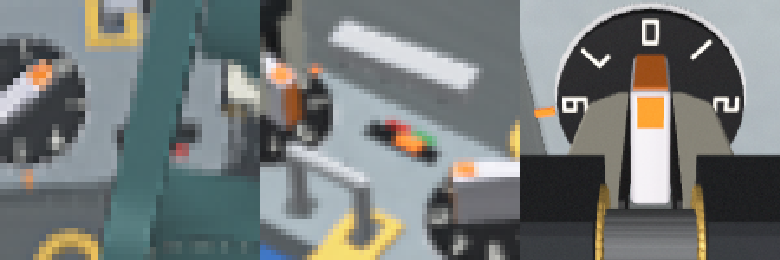

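step_arm:
  targets:
    - [0,0,0,0,0,0]

```text
time: 20.62
tool_pos: [0.5422, -0.0956, 0.0694]
eef_rot: [0.036, 0.706, -0.037, 0.706]
ft_force: [0.7, 0.6, -2.1]
gripper_width: 0.0119
```

```bash
python3 feel2.py g23
```

```text
t 20.825 pos [ 0.5422 -0.0956  0.0694] yaw -0.1038 Mz [-0.074 -0.058 -0.035 -0.068 -0.016] mean -0.05 w 0.0119 F [ 0.5 -0.2 -2.9]
orange (17, np.float64(304.35), np.float64(212.82)) green 0 red (5, np.float64(301.0), np.float64(209.0))
```

View pics/g23.png

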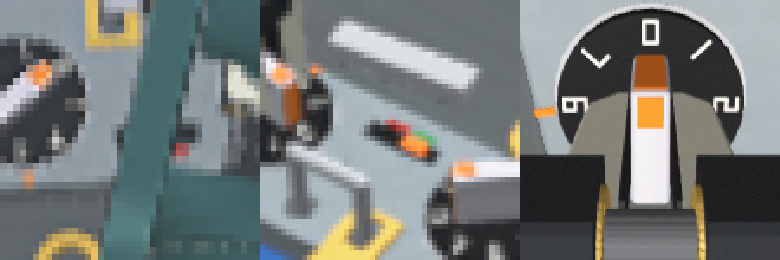

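The tell-tale shifted by (2.2,1.4) px, the predicted 8 mm, and now stands at the green mark; the torque is about 0. Both dials have caught. I'll release and rise.

step_arm:
  targets:
    - [0,0,0,0,0,0]
    - [0,0,0,0,0,0]
    - [0,0,0,0,0,0]
  claw: -0.2

```text
time: 21.2
tool_pos: [0.5424, -0.0956, 0.0699]
eef_rot: [0.036, 0.706, -0.037, 0.707]
ft_force: [0.5, -0.2, -0.2]
gripper_width: 0.0356
```

step_arm:
  targets:
    - [-0.6,0,0,0,0,0]
    - [-0.8,0,0,0,0,0]
    - [-0.4,0,0,0,0,0]
    - [0,0,0,0,0,0]

```text
time: 21.7
tool_pos: [0.5419, -0.0953, 0.1613]
eef_rot: [0.036, 0.706, -0.037, 0.706]
ft_force: [-0.2, 0.7, -0.3]
gripper_width: 0.0375
```

```bash
python3 tgt.py 0.5808 -0.023 0.15 0.061; python3 - <<'E'
from h import *
save(r.camera('wrist'),'w5')
E
```

```text
t 21.7 [ 0.5419 -0.0953  0.1613] shift [0.224 1.518 0.624] turn [-1.179  0.     0.013] F [-0.23  0.66 -0.26] M [0.014 0.125 0.084] w 0.0375
yaw -0.1036
```

View pics/w5.png

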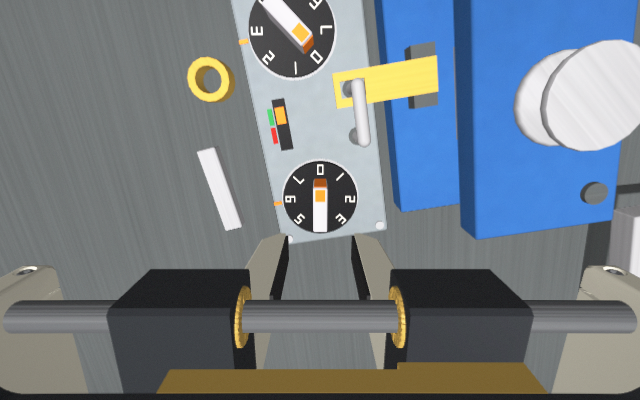

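The tell-tale (281,116) is at the green mark, the index reads 6, and the shackle bar runs from (357,84) to (363,142).

```bash
python3 -c "
from h import *
X=unproj('wrist',[(357.5,82),(364,143)],.095);print(X,X.mean(0))"
```

```text
[[ 0.57884078 -0.00148087  0.095     ]
 [ 0.5808154  -0.04463739  0.095     ]] [ 0.57982809 -0.02305913  0.095     ]
```

step_arm:
  targets:
    - [0,0.75,0.31,0,0,0]
    - [0,0.75,0.31,0,0,0]
    - [0,0,0,-0.6,0,0]
    - [0,0,0,-0.58,0,0]
    - [0,0,0,0,0,0]

```text
time: 22.38
tool_pos: [0.5789, -0.0213, 0.1505]
eef_rot: [-0.023, 0.711, 0.023, 0.703]
ft_force: [-0.3, -0.5, -0.7]
gripper_width: 0.0372
```

```bash
python3 tgt.py 0.5808 -0.023 0.074 0.061
```

```text
t 22.375 [ 0.5789 -0.0213  0.1505] shift [ 1.529 -0.036  0.055] turn [ 0.025 -0.084 -0.001] F [-0.31 -0.53 -0.69] M [-0.077  0.102 -0.02 ] w 0.0372
yaw 0.0645
```

step_arm:
  targets:
    - [0.7,-0.03,0.05,0,-0.08,0]
    - [0,0,0,0,0,0]

```text
time: 22.62
tool_pos: [0.5803, -0.0229, 0.113]
eef_rot: [-0.021, 0.708, 0.021, 0.706]
ft_force: [0.5, -0.7, 0.4]
gripper_width: 0.0371
```

```bash
python3 tgt.py 0.5803 -0.023 0.074 0.061;python3 - <<'E'
from h import *
save(r.camera('wrist'),'w6')
E
```

```text
t 22.625 [ 0.5803 -0.0229  0.113 ] shift [ 0.78  -0.003  0.001] turn [-0.005 -0.018 -0.003] F [ 0.52 -0.71  0.38] M [-0.099  0.025 -0.019] w 0.0371
yaw 0.0603
```

View pics/w6.png

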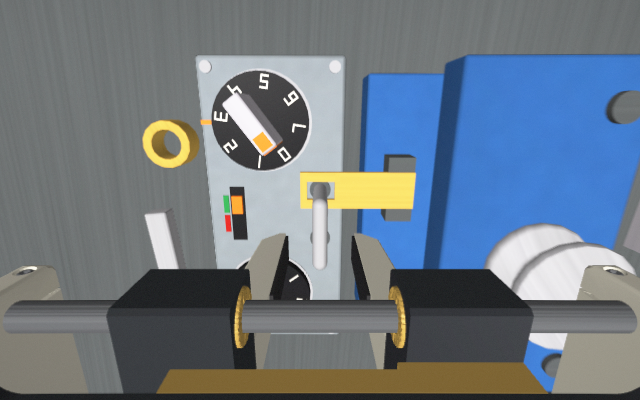

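The bar (320,190–268) is centred between the fingers and parallel to the pads. The tell-tale is at green. I'll descend and grip.

step_arm:
  targets:
    - [0.5,0,0,0,-0.02,0]
    - [0.27,0,0,0,0,0]
    - [0,0,0,0,0,0]

```text
time: 23.05
tool_pos: [0.5829, -0.0232, 0.0798]
eef_rot: [-0.021, 0.704, 0.02, 0.709]
ft_force: [-1.1, 0.4, 0.1]
gripper_width: 0.0372
```

step_arm:
  targets:
    - [0,0,0,0,0,0]
    - [0,0,0,0,0,0]
    - [0,0,0,0,0,0]
    - [0,0,0,0,0,0]
  claw: -1
  newtons: 30

```text
time: 23.55
tool_pos: [0.5804, -0.0235, 0.0819]
eef_rot: [-0.021, 0.707, 0.02, 0.707]
ft_force: [-13.4, -1.2, 5.4]
gripper_width: 0.0091
```

```bash
python3 tgt.py 0.5803 -0.023 0.104 0.061
```

```text
t 23.55 [ 0.5804 -0.0235  0.0819] shift [-0.443  0.009 -0.002] turn [-0.024  0.     0.006] F [-13.39  -1.16   5.35] M [-0.192  2.454  0.038] w 0.0091
yaw 0.0576
```

The width reads 9.1 mm for a 10 mm bar and the tool rose 2 mm, so it's gripped near the fingertips. I'll regrip lower.

step_arm:
  targets:
    - [0,0,0,0,0,0]
    - [0,0,0,0,0,0]
    - [0.17,0,0,0,0,0]
    - [0,0,0,0,0,0]
  claw: -0.4

```text
time: 24.05
tool_pos: [0.5806, -0.0235, 0.0735]
eef_rot: [-0.021, 0.706, 0.02, 0.707]
ft_force: [0.3, -0.8, -0.3]
gripper_width: 0.0275
```

```bash
python3 tgt.py 0.5803 -0.023 0.074 0.061
```

```text
t 24.05 [ 0.5806 -0.0235  0.0735] shift [-0.011  0.01  -0.005] turn [-0.025  0.006  0.007] F [ 0.33 -0.82 -0.3 ] M [-0.084  0.087  0.019] w 0.0275
yaw 0.0575
```

step_arm:
  targets:
    - [0,0,0,0,0,0]
    - [0,0,0,0,0,0]
    - [0,0,0,0,0,0]
    - [0,0,0,0,0,0]
  claw: -1
  newtons: 30

```text
time: 24.55
tool_pos: [0.5801, -0.0235, 0.0734]
eef_rot: [-0.021, 0.707, 0.02, 0.707]
ft_force: [-0.6, 0.2, -0.1]
gripper_width: 0.0089
```

```bash
python3 tgt.py 0.5803 -0.023 0.104 0.061
```

```text
t 24.55 [ 0.5801 -0.0235  0.0734] shift [-0.612  0.009  0.004] turn [-0.025 -0.005  0.006] F [-0.6   0.23 -0.15] M [-0.09   0.168  0.019] w 0.0089
yaw 0.0575
```

The grip is good and force-free. First a small pull, to check that the shackle is free.

step_arm:
  targets:
    - [-0.06,0,0,0,0,0]

```text
time: 24.68
tool_pos: [0.58, -0.0235, 0.076]
eef_rot: [-0.021, 0.707, 0.02, 0.706]
ft_force: [1.2, -1.0, -5.7]
gripper_width: 0.0084
```

```bash
python3 tgt.py 0.5803 -0.023 0.104 0.061
```

```text
t 24.675 [ 0.58   -0.0235  0.076 ] shift [-0.559  0.009  0.005] turn [-0.025 -0.007  0.006] F [ 1.25 -0.98 -5.65] M [-0.084 -0.244  0.014] w 0.0084
yaw 0.0575
```

Fz is -5.7 N, matching friction plus weight, so the shackle is free. I'll pull on.

step_arm:
  targets:
    - [-0.12,0,0,0,0,0]
    - [-0.12,0,0,0,0,0]
    - [-0.12,0,0,0,0,0]

```text
time: 25.05
tool_pos: [0.58, -0.0235, 0.0947]
eef_rot: [-0.021, 0.707, 0.02, 0.706]
ft_force: [0.9, -0.6, -5.4]
gripper_width: 0.0091
```

```bash
python3 tgt.py 0.5803 -0.023 0.1034 0.061
```

```text
t 25.05 [ 0.58   -0.0235  0.0947] shift [-0.175  0.01   0.006] turn [-0.025 -0.009  0.005] F [ 0.86 -0.61 -5.4 ] M [-0.103 -0.197  0.087] w 0.0091
yaw 0.0575
```

step_arm:
  targets:
    - [-0.1,0,0,0,0,0]
    - [-0.06,0,0,0,0,0]

```text
time: 25.3
tool_pos: [0.58, -0.0235, 0.1036]
eef_rot: [-0.021, 0.707, 0.02, 0.706]
ft_force: [0.8, -0.5, -11.6]
gripper_width: 0.0089
```

```bash
python3 tgt.py 0.5803 -0.023 0.1034 0.061
```

```text
t 25.3 [ 0.58   -0.0235  0.1036] shift [0.003 0.009 0.007] turn [-0.025 -0.009  0.006] F [  0.82  -0.53 -11.64] M [-0.119  0.103 -0.042] w 0.0089
yaw 0.0575
```

It has risen 30 mm and the force is starting to rise, so it's at the stop. I'll hold briefly, let go and back off straight up.

step_arm:
  targets:
    - [0,0,0,0,0,0]
    - [0,0,0,0,0,0]

```text
time: 25.55
tool_pos: [0.58, -0.0235, 0.1035]
eef_rot: [-0.021, 0.707, 0.02, 0.706]
ft_force: [0.8, 0.1, -6.2]
gripper_width: 0.0089
```

step_arm:
  targets:
    - [0,0,0,0,0,0]
    - [0,0,0,0,0,0]
    - [0,0,0,0,0,0]
  claw: -0.2

```text
time: 25.92
tool_pos: [0.5805, -0.0235, 0.1047]
eef_rot: [-0.021, 0.707, 0.02, 0.707]
ft_force: [1.2, 0.2, -1.0]
gripper_width: 0.034
```

step_arm:
  targets:
    - [-0.4,0,0,0,0,0]
    - [-0.7,0,0,0,0,0]
    - [-0.7,0,0,0,0,0]
    - [0,0,0,0,0,0]

```text
time: 26.42
tool_pos: [0.5807, -0.0234, 0.2025]
eef_rot: [-0.021, 0.706, 0.02, 0.708]
ft_force: [0.7, 0.3, 0.5]
gripper_width: 0.0372
```

```bash
python3 tgt.py 0.5803 -0.023 0.1034 0.061; python3 - <<'E'
from h import *
a=r.camera('wrist');b=r.camera('scene');save(a,'w7');save(b[160:290,200:360],'s7',4)
E
```

```text
t 26.425 [ 0.5807 -0.0234  0.2025] shift [ 1.982  0.01  -0.014] turn [-0.025  0.023  0.009] F [0.74 0.34 0.52] M [-0.155  0.09   0.001] w 0.0372
yaw 0.0575
```

View pics/w7.png

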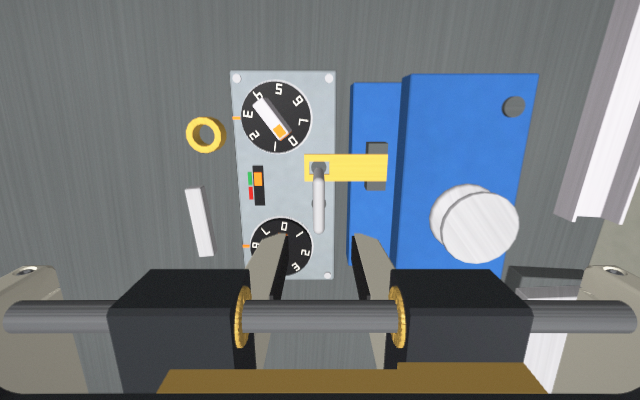

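View pics/s7.png

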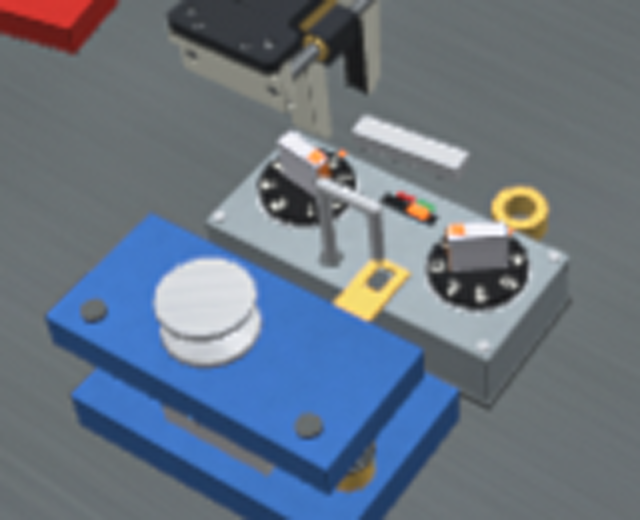

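The scene crop shows the shackle standing up with its leg clear of the strap hole, and the tell-tale at green. I'll do a quick numeric check of the bar's height, then hand in.

```bash
python3 - <<'E'
from h import *
c,s=np.cos(.061),np.sin(.061);o=np.array([.5386,-.0245])
for dz in(0,.03):
    E=[[*(o+[c*.042-s*y,s*.042+c*y]),.092+dz] for y in(.02,0,-.02)]
    print(dz,proj('scene',E).round(1)-[200,160], (proj('scene',E)-[200,160]).round(1)*4)
print(r.state()['ft_force'])
print(r.close_job())
E
```

```text
0 [[94.1 60.1]
 [87.7 57.1]
 [81.4 54.1]] [[376.4 240.4]
 [350.8 228.4]
 [325.6 216.4]]
0.03 [[93.4 52.3]
 [86.9 49.3]
 [80.5 46.3]] [[373.6 209.2]
 [347.6 197.2]
 [322.  185.2]]
[ 0.20384325  0.67909339 -0.36183173]
the job is handed in; nothing more can be done
None
```

The job is done and handed in at about 26.5 s. Both dials caught, and the shackle stands fully up with the gripper clear of everything. The hand-in reported no verdict.

- **Left dial:** I turned it anticlockwise with a light 8–10 N grip. It caught at an estimated 2.21 rad; the tell-tale jumped and the torque fell to about 0.
- **Right dial:** I turned it clockwise in steps of about 1.5°. It caught at an estimated -1.74 rad, with the tell-tale on the green mark. An earlier torque dip near -1.63 rad came with no tell-tale jump, so I kept turning.
- **Force on the bolt:** individual wrist torque readings are noisy by about 0.05 N m. While turning the left dial towards its gate, one read 0.24 N m. Near the gates, and after the bolt dropped in, every reading was 0.2 N m or less.
- **Shackle:** my first grip was near the fingertips, so I regripped lower before pulling. It rose 30 mm at about 5.5 N until the force climbed to 11.6 N at the stop, then I let go.

Last checks:
- **Shackle height:** in the scene picture, the bar's ends are near the positions predicted for 30 mm raised rather than for down.
- **Tell-tale:** it is at the green mark.
- **Dials:** they stand near 3 and 6, each within 0.2 rad by my estimate.
- **Contact:** the wrist force is near zero.
- **Other things:** the pulley, bushing and parallel look undisturbed. I did not measure the positions of any of the other things.

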